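# Catch the exposure unit's lid and lower it shut

### The job

The lid of the small circuit-board exposure unit leans open past upright, and its soft-close hinges are worn: left alone, it would come down with a knock on the glass. From behind, tip the lid forward with a finger until it comes over and falls by itself, catch it under its pull lip on a finger while it is still about half open and let it come to rest there for a moment, then lower it slowly on the finger, all the way down, until it is fully shut. Only touch the lid gently: do not pinch it, shove it or swing it back up, and leave the board on the glass and everything else on the bench where it is.

Things in the scene. Friction and masses are not known exactly. Their poses are not given: they have to be found in the camera images.
- unit: Exposure unit: a grey metal box fixed to the bench, its top with a glass window 66 mm high. Origin on the bench under the lid's middle: the box spans x -60 to +60, y -185 to +125 mm. x points from its front (robot side) to the hinge at the back, y along the hinge, z up. A black control strip with a knob (84 mm high) lies right of the lid at y -129 to -177; leave it alone.
- lid_hinge (a point): Middle of the lid's hinge axis, at x = 60, y = 0, z = 78 mm in the unit's frame; the axis runs along the unit's y. Two hinge barrels 14 mm thick lie along it.
- lid (a joint): Lid angle, rad: 0 shut and level, 1.57 upright, balance at about 1.52, 1.80 rear stop, on which it leans or to which it sinks at the start. Slight friction, worn rotary dampers: past balance it starts slowly and speeds up. Freed at 1.42 it takes 2.1 to 3.1 s to 0.75 rad and 2.9 to 4.3 s to shut, falling at 0.75 to 1.1 rad/s near shut; let go while low, it has that speed at once.
- lid_top (a point): The lid: grey metal shell 120 mm from hinge to front edge, 240 mm wide, about 0.35 kg, black plate on its underside, aluminium pull lip at its front. This point: centre of its outer face, 60 mm from the hinge; -x runs from hinge to lip, z out of the outer face (up when shut; open, it looks away from the robot). The shell reaches 20 mm below it. 1.3 to 1.8 N at the lip hold it level.
- lid_lip (a point): Middle of the pull lip's free edge, underside, 142 mm from the hinge axis, level with it when shut. The lip is a flat strip 5 mm thick (above this point when shut), 110 mm wide, standing 22 mm out from the lid's front edge. Shut, it overhangs the box front by 22 mm, 78 mm above the bench with nothing below, so a finger can stay under it to the end; open, it is the lid's top edge, about 220 mm high.
- board: Bare green circuit board, 100 by 160 by 2 mm, lying loose on the glass; origin at the centre of its underside. Leave it alone.
- spool: Reel of solder standing upright, 58 mm across, 52 mm high, origin at the centre of its underside. It stands in front of the unit, left of the lip. Leave it alone.
- flux: Small amber bottle, 34 mm across, 80 mm high, origin at the centre of its underside; stands in front of the unit's control strip. Leave it alone.
- controller: Blue microcontroller board, 68 by 53 mm, 12 mm high, lying left of the unit, origin at the centre of its underside. Leave it alone.
- driver: Screwdriver lying on the right of the bench. Leave it alone.
- gluegun: Blue hot-glue gun standing on the left, about 140 mm long, 81 mm high, origin on the bench below its middle. Leave it alone.
- meter: Multimeter lying on its back right of the unit, 150 by 79 mm, 41 mm high, origin at the centre of its underside. Leave it alone.

How it is judged:
By the outcome, as a careful person would: the job done as asked, in the order asked, and still so for the second after the job is handed in, with the robot touching nothing.
It also fails if it takes over 48 s, if anything falls off the work surface, if the arm or the gripper's body presses on something with over 40 N, if the wrist force passes 120 N, or if a joint passes its speed limit or range.

### The arm

A 6-joint arm with a two-finger parallel gripper is mounted at the origin on the work surface. World frame = base frame: x ahead of the robot, y to its left, z up, the work surface at z = 0. Lengths are in m, angles in rad, forces in N, time in s.
With the tool pointing down it reaches from about 0.35 to 0.775 m from the base axis. Payload 5.5 kg.
Tool frame: the origin (TCP) lies at the very end of the fingers, on their centre line; the grasp point (between the pads) lies 19 mm behind it (env.grip_point_offset is the distance from the TCP to the grasp point, in m); z points along the fingers, y is the line along which they close (so a half turn about z gives the same grasp; the last joint's range is limited). The gripper opens to 85 mm and grips with 20 to 120 N. Pads are 22 mm wide; open, the fingers measure 114 mm over their backs; the gripper's body (76 mm by 85 mm) begins 54 mm behind the grasp point. The pads swing forward as they close: fully open they stand 13 mm farther back than shut.
Start: joints at [-1.416, 0.313, 0.046, 1.304, 0, 1.431], TCP at [0.167, -0.55, 0.205] pointing down, gripper open.
Joint ranges: [-2.76, 2.76], [-0.86, 1.69], [-1.03, 1.26], [-2.2, 2.34], [-1.47, 1.5], [-3.14, 3.14]. Speed limits (rad/s): [2.57, 2.57, 3.14, 3.14, 3.14, 3.14].

### API

Orientations are given as a unit quaternion [w, x, y, z].
In Python, from workcell import sensors, imaging, workorder, env gives the robot as it stands.
- The arm moves only by the shell command python3 -m handwheel 'ROWS' [FORCE]. ROWS is JSON, a list of rows, each a list of 5 numbers: the shift along the tool's x, y, z in mm, then the turn about the tool's z in rad, then the opening, from 0 (shut) to 1 (fully open). A call has 1 to 8 rows; each row is the pose to reach, as a shift and turn from the pose commanded when the call began, along the tool's axes at that moment; what a row does not reach only later rows make up. A row lasts 1/10 s, in which the tool goes at most 50 mm and 8.59 degrees, less where a joint would pass 70% of its speed; a pose out of reach is approached as far as the arm can. A call with a gripper value outside its range is refused whole. The fingers move at their own pace and stop on an object; FORCE is the grip in N (left out, the last holds). Time passes only in rows, so rows that repeat a pose let the fingers close. It gives the time, the measured TCP pose, the force, the opening and the grip force at its end, in the units of the state.
- sensors.get_state(): the state, without advancing time (a new reading comes with each control period).
- imaging.read_camera(name): name is "side" or "top"; returns a dict with "color" (384x512x3 uint8, blue, green, red), "z_map" (384x512 float32, m along the optical axis (not along the pixel's ray), 0 where there is no reading), "fx", "fy", "cx", "cy" (pixels), "xyz" and "rotation" of the camera in the world. Camera axes: x right, y down, z forward; pixel columns grow to the right and rows downward; lengths in m; the calibration is good to about 2 mm. A picture is of the moment at which its call begins.
- workorder.hand_in(): hands the job in; it is judged then, once.
The state is a dict: "clock": time; "joint_pos": joint angles; "qvel": joint speeds; "tau": joint torques, N m; "tcp_pos": TCP position; "orientation": TCP orientation; "wrist_force": force on the tool from outside, world axes, zero at the start; "ft_torque": the same for the moment, N m; "finger_gap": finger opening in m; "grip_force": force on a finger pad.
Only numpy, scipy, OpenCV 4.12 (cv2) and the standard library are available. Lean on these libraries where they do the work, as an engineer would, in place of code of your own. Each camera call takes 0.05 s, during which the arm holds its last target. There are 200 camera calls.

## Working session

There is one attempt and no reset: what is moved stays moved. The work goes in short steps, Python scripts to look and compute and a shell command to move; the robot and the scene stay as the last step left them, time stands still between calls to the robot, and variables do not carry over. Pictures are saved under pics/ and viewed, at most 10 in all, crops included, and the job is handed in when it is done.

```bash
ls; mkdir -p pics; python3 - <<'E'
from workcell import sensors, imaging
import cv2,numpy as np
s=sensors.get_state();print(s)
for n in("side","top"):
    c=imaging.read_camera(n);cv2.imwrite(f"pics/{n}0.png",c["color"]);np.savez(f"{n}0.npz",**c)
    print(n,c["fx"],c["fy"],c["cx"],c["cy"],c["xyz"],c["rotation"])
E
```

```text
pics
{'clock': 0.0, 'joint_pos': array([-1.41559305e+00,  3.13997617e-01,  4.49958729e-02,  1.30359281e+00,
       -1.67441210e-05,  1.43120345e+00]), 'qvel': array([ 5.29320817e-04, -9.05904354e-04, -5.18902658e-04, -5.52765039e-05,
        6.86686718e-04,  8.74854830e-05]), 'tau': array([-3.07777032e-05, -4.80628145e+01,  2.98531741e+01,  1.94467854e-02,
       -2.32015336e-04, -1.05095333e-05]), 'tcp_pos': array([ 0.16696739, -0.5496533 ,  0.2045174 ]), 'orientation': array([-8.99020486e-04,  9.89156156e-01,  1.46864872e-01, -1.53894888e-05]), 'wrist_force': array([ 0.73039059,  0.55241889, -0.05004693]), 'ft_torque': array([ 0.04970309, -0.075961  ,  0.01839921]), 'grip_force': 0.0, 'finger_gap': 0.08516177785152818}
side 477.47087430519355 477.47087430519355 268.2009567895151 187.19035831096093 [-0.19124856 -1.40256315  0.95672376] [-0.49603243  0.8372354  -0.19998766  0.1139897 ]
top 466.4106814068856 466.4106814068856 256.1070703389626 188.99963540436812 [0.38230825 0.03590326 1.43058127] [-0.02534793  0.7112234  -0.70148033  0.03800136]
```

View pics/side0.png

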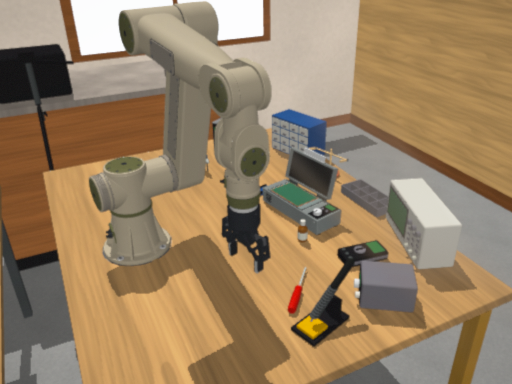

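View pics/top0.png

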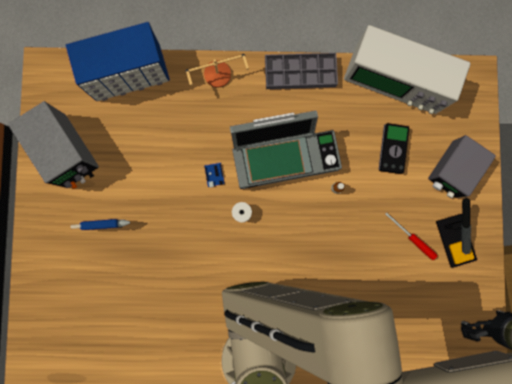

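Top view: the unit spans about (233–342, 112–188). The green board is at (275,162), the lid's dark underside at (275,130), the lip at (275,118), the flux bottle at (340,187) and the spool at (242,212). Side view: the open lid is at (312,172). Next I measure from the depth maps.

```bash
cat > h.py <<'E'
import numpy as np,cv2
from scipy.spatial.transform import Rotation as R
def cloud(c):
    q=np.asarray(c["rotation"]);M=R.from_quat(q,scalar_first=True).as_matrix()
    z=c["z_map"];v,u=np.mgrid[:z.shape[0],:z.shape[1]]
    P=np.stack([(u-c["cx"])/c["fx"]*z,(v-c["cy"])/c["fy"]*z,z],-1)@M.T+c["xyz"]
    P[z==0]=np.nan
    return P
E
python3 - <<'E'
from h import *
np.set_printoptions(precision=4,suppress=True)
c=np.load("top0.npz");P=cloud(c);s=np.load("side0.npz");Q=cloud(s)
print("bench z",np.nanmedian(P[240:270,100:200,2]),np.nanmedian(Q[250:260,150:200,2]))
hsv=cv2.cvtColor(c["color"],cv2.COLOR_BGR2HSV)
g=cv2.inRange(hsv,(60,80,50),(95,255,255));g[:, :240]=0;g[:,312:]=0;g[:140]=0;g[195:]=0
k=max(cv2.findContours(g,0,2)[0],key=cv2.contourArea);print("board",cv2.minAreaRect(k))
for (cl,n,b) in((P,"top",np.s_[105:195,225:350]),(Q,"side",np.s_[140:235,255:345])):
    A=cl[b].reshape(-1,3);
    m=(A[:,2]>.055)&(A[:,2]<.078);B=A[m]
    r=cv2.minAreaRect(B[:,:2].astype(np.float32)*1000);print(n,"box top",m.sum(),r,np.median(B[:,2]))
    L=A[A[:,2]>.1];L=L[np.abs(L[:,0]-np.median(L[:,0]))<.1]
    print(" lid n",len(L),L.min(0),L.max(0))
print(c["color"][150,225:350:4].tolist()) if 0 else None
# column profile through the lid in top view
for u in (250,275,300):
    print(u,[(v,*np.round(P[v,u]*1000).astype(int)) for v in range(108,192,3)])
E
```

```text
bench z -0.00031820140123373086 -0.0007044653759665231
board ((274.77520751953125, 160.39263916015625), (30.354501724243164, 50.629459381103516), 79.99201965332031)
top box top 3996 ((568.1696166992188, -85.23236083984375), (184.1029815673828, 310.7191467285156), 11.658456802368164) 0.0681452395051394
 lid n 1763 [ 0.6252 -0.1548  0.1   ] [0.7114 0.087  0.2223]
side box top 1720 ((686.0191650390625, 84.75900268554688), (750.2994384765625, 284.5146789550781), 61.86118698120117) 0.06534869399080129
 lid n 1404 [ 0.6219 -0.1589  0.1001] [0.7102 0.0907 0.2172]
250 [(108, np.int64(765), np.int64(34), np.int64(0)), (111, np.int64(756), np.int64(33), np.int64(-1)), (114, np.int64(744), np.int64(33), np.int64(8)), (117, np.int64(737), np.int64(33), np.int64(-1)), (120, np.int64(728), np.int64(33), np.int64(-2)), (123, np.int64(673), np.int64(33), np.int64(190)), (126, np.int64(662), np.int64(33), np.int64(202)), (129, np.int64(656), np.int64(33), np.int64(193)), (132, np.int64(654), np.int64(33), np.int64(161)), (135, np.int64(650), np.int64(33), np.int64(142)), (138, np.int64(646), np.int64
[... 3071 characters left out ...]
t64(-117), np.int64(64)), (153, np.int64(614), np.int64(-116), np.int64(66)), (156, np.int64(605), np.int64(-116), np.int64(68)), (159, np.int64(596), np.int64(-117), np.int64(64)), (162, np.int64(587), np.int64(-117), np.int64(65)), (165, np.int64(578), np.int64(-117), np.int64(67)), (168, np.int64(569), np.int64(-116), np.int64(68)), (171, np.int64(560), np.int64(-116), np.int64(71)), (174, np.int64(551), np.int64(-116), np.int64(69)), (177, np.int64(548), np.int64(-122), np.int64(18)), (180, np.int64(541), np.int64(-124), np.int64(-2)), (183, np.int64(531), np.int64(-124), np.int64(4)), (186, np.int64(522), np.int64(-124), np.int64(-1)), (189, np.int64(513), np.int64(-124), np.int64(-1))]
```

```bash
python3 - <<'E'
import cv2
a=cv2.imread("pics/top0.png")[100:225,215:365];b=cv2.imread("pics/side0.png")[140:250,255:350]
cv2.imwrite("pics/crop.png",cv2.hconcat([cv2.resize(a,(480,400),interpolation=2),cv2.resize(b,(320,400),interpolation=2)]))
E
```

```text
(no output)
```

View pics/crop.png

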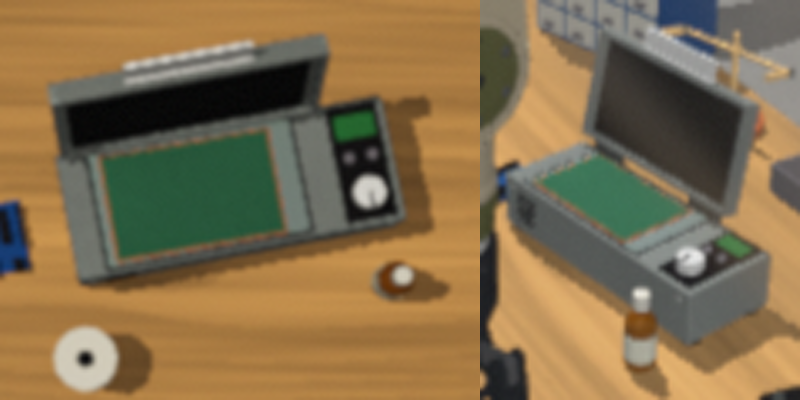

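The crop shows the lid leaning back with its lip at the top centre, the board flat on the glass, the flux bottle in front of the strip and the spool at the front left. Now I fit the unit's pose and look at the gripper's shape.

```bash
python3 - <<'E'
from h import *
np.set_printoptions(precision=4,suppress=True)
c=np.load("top0.npz");P=cloud(c);M=R.from_quat(c["rotation"],scalar_first=True).as_matrix()
def ray(u,v,z):
    d=M@np.array([(u-c["cx"])/c["fx"],(v-c["cy"])/c["fy"],1]);t=(z-c["xyz"][2])/d[2];return c["xyz"]+t*d
Z=P[...,2]
# front edge: last row with z>.04 going down, from row 155
E=[]
for u in range(240,318):
    v=160
    while Z[v+1,u]>.035: v+=1
    E.append(ray(u,v+.5,.067)[:2])
E=np.array(E);p=np.polyfit(E[:,1],E[:,0],1);r=E[:,0]-np.polyval(p,E[:,1]);k=abs(r)<.003;p=np.polyfit(E[k,1],E[k,0],1)
yaw=np.arctan(-p[0]);print("yaw",yaw,np.degrees(yaw),"res",r[k].std(),k.sum())
ex=np.array([np.cos(yaw),np.sin(yaw)]);ey=np.array([-ex[1],ex[0]])
fx=(E[k]@ex).mean();ox=fx+.06
# ends
lo=[];hi=[]
for v in range(155,172):
    u=290
    while Z[v,u+1]>.035:u+=1
    hi.append(ray(u+.5,v,.067)[:2]@ey)
for v in range(155,178):
    u=270
    while Z[v,u-1]>.035:u-=1
    lo.append(ray(u-.5,v,.067)[:2]@ey)
a,b=np.median(lo),np.median(hi);print("ends",a,b,a-b)
oy=((a-.125)+(b+.185))/2
o=ox*ex+oy*ey;print("origin",o,"hinge",o+.06*ex)
def loc(A):return np.c_[(A[:,:2]-o)@ex,(A[:,:2]-o)@ey,A[:,2]]
for n,cl,b in(("top",P,np.s_[100:160,225:330]),("side",cloud(np.load("side0.npz")),np.s_[145:230,280:340])):
    A=loc(cl[b].reshape(-1,3));A=A[np.isfinite(A[:,2])]
    L=A[(A[:,2]>.1)&(A[:,2]<.18)&(abs(A[:,1])<.1)&(A[:,0]>.02)&(A[:,0]<.13)]
    q=np.polyfit(L[:,2],L[:,0],1);print(n,"underside slope -> angle",np.pi/2+np.arctan(q[0]),"offset x at z=.078",np.polyval(q,.078),len(L))
    T=A[(A[:,2]>.2)&(abs(A[:,1])<.12)&(A[:,0]>.02)&(A[:,0]<.14)];print(" lip",T.min(0),T.max(0),np.median(T,0))
    T=A[(A[:,2]>.18)&(A[:,2]<.2)&(abs(A[:,1])<.12)&(A[:,0]>.02)&(A[:,0]<.14)];print(" edge",T.min(0),T.max(0))
# spool, flux
for nm,u,v in(("spool",242,212),("flux",340,188)):print(nm,loc(P[v-2:v+3,u-2:u+3].reshape(-1,3)).mean(0))
a=cv2.imread("pics/side0.png")[180:290,205:285];cv2.imwrite("pics/grip.png",cv2.resize(a,(436,600),interpolation=2))
E
```

```text
yaw 0.19518491656972864 11.183271944058541 res 0.0006598422645632702 32
ends -0.03823404801380158 -0.3469016209824361 0.3086675729686345
origin [ 0.592  -0.0487] hinge [ 0.6508 -0.037 ]
top underside slope -> angle 1.795926394206667 offset x at z=.078 0.05782655756016021 842
 lip [ 0.0775 -0.1168  0.2   ] [0.0999 0.1139 0.2223] [ 0.0928 -0.0012  0.2107]
 edge [ 0.0736 -0.1197  0.1801] [0.1005 0.1198 0.2   ]
side underside slope -> angle 1.7986393585851297 offset x at z=.078 0.057633021481734346 814
 lip [ 0.0844 -0.0595  0.2001] [0.1001 0.0584 0.2172] [ 0.0916 -0.0072  0.2087]
 edge [ 0.0718 -0.1199  0.18  ] [0.0981 0.1159 0.2   ]
spool [-0.1319  0.1295  0.053 ]
flux [-0.1151 -0.1667  0.0685]
```

View pics/grip.png

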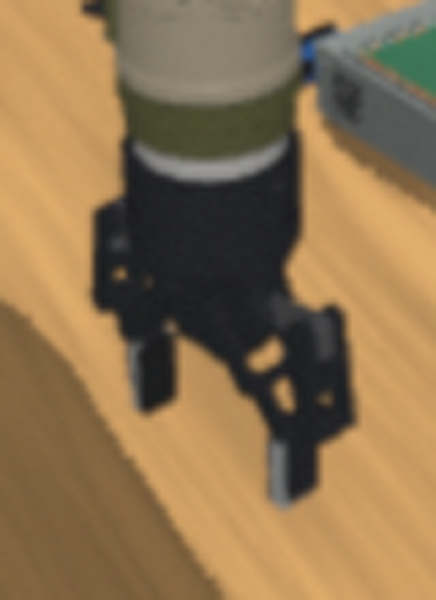

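The unit's origin is at (0.592, -0.049), yaw 11.2°. The lid is at 1.80, and the lip top at 217 mm and box length of 309 mm match the given sizes. The crop shows a linkage gripper with its two fingers apart, tips at about (150,405) and (285,500). Next I move near the unit, high up, closing the fingers.

```bash
python3 -m handwheel '[[33,-31,-25,0.01,0],[67,-63,-50,0.02,0],[100,-94,-75,0.03,0],[134,-126,-100,0.04,0],[167,-157,-120,0.05,0],[200,-189,-140,0.06,0],[234,-220,-160,0.07,0],[267,-252,-180,0.08,0]]' 20; python3 -m handwheel '[[33,-31,-10,0.01,0],[67,-63,-20,0.02,0],[100,-94,-20,0.02,0],[134,-126,-20,0.02,0],[146,-135,-20,0.02,0]]'
```

```text
clock: 0.9
tcp_pos: [0.3456, -0.2371, 0.3823]
orientation: [-0.0, 0.994, 0.107, 0.0]
wrist_force: [1.3, -0.3, -0.7]
finger_gap: -0.0
grip_force: 0.0
clock: 1.4
tcp_pos: [0.4604, -0.0725, 0.4012]
orientation: [-0.001, 0.995, 0.099, -0.0]
wrist_force: [-0.8, -1.0, 0.3]
finger_gap: 0.0001
grip_force: 0.0
```

Now I test how an out-of-reach pose is approached, because a tilted finger would carry the lip far better. The space at this height is clear.

```bash
python3 -m handwheel '[[50,0,0,0,0],[100,0,0,0,0],[150,0,0,0,0],[200,0,0,0,0],[250,0,0,0,0],[300,0,0,0,0],[350,0,0,0,0],[400,0,0,0,0]]'; python3 -c "
from workcell import sensors
s=sensors.get_state();print(s['joint_pos'],s['orientation'])"
```

```text
clock: 2.2
tcp_pos: [0.7452, -0.0072, 0.3488]
orientation: [0.003, 0.995, 0.097, 0.019]
wrist_force: [0.3, -0.3, 0.8]
finger_gap: 0.0001
grip_force: 0.0
[-0.11860419  0.81640667  1.26221424  1.97919771  0.00298868  2.82779767] [0.00255264 0.99506345 0.0974512  0.01858711]
```

```bash
python3 -m handwheel '[[-40,0,0,0,0],[-80,0,0,0,0],[-80,0,0,0,0]]'; python3 -c "
from workcell import sensors
s=sensors.get_state();print(s['joint_pos'],s['orientation'])"
```

```text
clock: 2.5
tcp_pos: [0.6649, -0.0236, 0.3488]
orientation: [0.003, 0.995, 0.097, 0.021]
wrist_force: [-0.1, -0.6, 1.3]
finger_gap: 0.0002
grip_force: 0.0
[-0.15810738  0.49696445  0.67177554  1.7036652   0.00429505  2.78870424] [0.00322222 0.99503577 0.09725985 0.02083142]
```

The tilt persists, because the commanded pose becomes the reached one. So I can build up a useful forward tilt. Going high should meet joint 4's limit and tilt the tool forward.

```bash
python3 -m handwheel '[[-15,0,-48,0,0],[-30,0,-95,0,0],[-45,0,-142,0,0],[-60,0,-190,0,0],[-75,0,-238,0,0],[-90,0,-285,0,0],[-90,0,-333,0,0],[-90,0,-380,0,0]]'; python3 -c "
from workcell import sensors
s=sensors.get_state();print(s['joint_pos'],s['orientation'])"
```

```text
clock: 3.3
tcp_pos: [0.4875, -0.0335, 0.5803]
orientation: [0.006, 0.995, 0.097, 0.035]
wrist_force: [0.2, -0.9, 0.5]
finger_gap: -0.0
grip_force: 0.0
[-0.24114951  0.42874762  1.26438582  2.33696166  0.01182911  2.70602551] [0.00595205 0.99464121 0.09719998 0.03472182]
```

```bash
python3 -m handwheel '[[-25,0,-43,0,0],[-52,0,-85,0,0],[-82,0,-124,0,0],[-114,0,-160,0,0],[-150,0,-193,0,0],[-188,0,-220,0,0]]'; python3 -c "
from workcell import sensors
s=sensors.get_state();print(s['joint_pos'],s['orientation'])"
```

```text
clock: 3.9
tcp_pos: [0.457, -0.0664, 0.615]
orientation: [0.024, 0.993, 0.097, 0.068]
wrist_force: [-0.0, -0.4, -0.4]
finger_gap: 0.0001
grip_force: 0.0
[-0.32726802  0.35403315  1.26331549  2.3366285   0.01245569  2.62127574] [0.02380669 0.99272369 0.0965692  0.0678771 ]
```

```bash
cat >> h.py <<'E'
def st():
    from workcell import sensors
    s=sensors.get_state();Rm=R.from_quat(s["orientation"],scalar_first=True).as_matrix();a=.19518
    U=np.array([[np.cos(a),np.sin(a),0],[-np.sin(a),np.cos(a),0],[0,0,1]])
    p=U@(s["tcp_pos"]-np.array([.592,-.0487,0]))*1000
    np.set_printoptions(precision=3,suppress=True)
    print("t",s["clock"],"unit mm",p,"F",U@s["wrist_force"],"q",s["joint_pos"]);A=U@Rm
    print("tool x,y,z in unit:",A[:,0],A[:,1],A[:,2]);return p,A
E
python3 -m handwheel '[[3,-47,0,0,0],[6,-94,0,0,0],[9,-141,0,0,0],[12,-188,0,0,0],[15,-236,0,0,0]]' ; python3 -m handwheel '[[-25,0,-43,0,0],[-50,0,-86,0,0],[-75,0,-129,0,0],[-100,0,-172,0,0],[-125,0,-215,0,0],[-150,0,-258,0,0],[-175,0,-301,0,0],[-200,0,-344,0,0]]'; python3 -c "
from h import *;st()"
```

```text
clock: 4.4
tcp_pos: [0.4289, 0.1585, 0.6026]
orientation: [0.019, 0.992, 0.106, 0.067]
wrist_force: [-0.0, -1.0, -0.0]
finger_gap: -0.0001
grip_force: 0.0
clock: 5.2
tcp_pos: [0.403, 0.1535, 0.6457]
orientation: [0.016, 0.988, 0.106, 0.108]
wrist_force: [-0.2, -0.0, -0.5]
finger_gap: 0.0002
grip_force: 0.0
t 5.2 unit mm [-146.219  235.013  645.687] F [-0.232  0.007 -0.541] q [ 0.219  0.285  1.263  2.337 -0.055  3.141]
tool x,y,z in unit: [0.977 0.025 0.21 ] [ 0.014 -0.998  0.054] [ 0.211 -0.05  -0.976]
```

```bash
python3 -m handwheel '[[-5,40,-20,0,0],[-10,70,-40,0,0],[-35,70,-83,0,0],[-60,70,-126,0,0],[-85,70,-169,0,0],[-110,70,-212,0,0],[-135,70,-255,0,0],[-160,70,-298,0,0]]' ; python3 -m handwheel '[[-25,0,-43,0,0],[-50,0,-86,0,0],[-75,0,-129,0,0],[-100,0,-172,0,0],[-125,0,-215,0,0],[-150,0,-258,0,0],[-175,0,-301,0,0],[-200,0,-344,0,0]]'; python3 -c "
from h import *;st()"
```

```text
clock: 6.0
tcp_pos: [0.3875, 0.0872, 0.68]
orientation: [0.021, 0.983, 0.107, 0.147]
wrist_force: [-0.7, -0.3, -0.3]
finger_gap: 0.0002
grip_force: 0.0
clock: 6.8
tcp_pos: [0.3478, 0.0947, 0.7093]
orientation: [0.025, 0.977, 0.106, 0.186]
wrist_force: [-0.5, 0.4, -0.5]
finger_gap: 0.0
grip_force: 0.0
t 6.8 unit mm [-211.703  188.043  709.27 ] F [-0.381  0.532 -0.502] q [ 0.078  0.122  1.263  2.337 -0.039  2.997]
tool x,y,z in unit: [0.933 0.035 0.357] [ 0.004 -0.996  0.089] [ 0.359 -0.081 -0.93 ]
```

```bash
for i in 1; do python3 -m handwheel '[[-25,0,-43,0,0],[-50,0,-86,0,0],[-75,0,-129,0,0],[-100,0,-172,0,0],[-125,0,-215,0,0],[-150,0,-258,0,0],[-175,0,-301,0,0],[-200,0,-344,0,0]]'>/dev/null; done; python3 -m handwheel '[[-25,0,-43,0,0],[-50,0,-86,0,0],[-75,0,-129,0,0],[-100,0,-172,0,0],[-125,0,-215,0,0],[-150,0,-258,0,0],[-175,0,-301,0,0],[-200,0,-344,0,0]]'; python3 -c "
from h import *;st()"
```

```text
clock: 8.4
tcp_pos: [0.2585, 0.1105, 0.7586]
orientation: [0.022, 0.958, 0.106, 0.264]
wrist_force: [-0.2, -0.6, 0.4]
finger_gap: -0.0004
grip_force: 0.0
t 8.4 unit mm [-296.284  220.833  758.644] F [-0.299 -0.511  0.373] q [ 0.251 -0.028  1.263  2.337 -0.115  3.141]
tool x,y,z in unit: [0.864 0.049 0.502] [-0.001 -0.995  0.099] [ 0.504 -0.086 -0.859]
```

```bash
python3 -m handwheel '[[10,13,46,0,0],[21,26,92,0,0],[31,38,138,0,0],[42,51,185,0,0],[52,64,232,0,0],[63,76,278,0,0],[73,89,325,0,0],[84,102,372,0,0]]'; python3 -m handwheel '[[10,12,45,0,0],[20,24,90,0,0],[30,36,135,0,0],[40,48,180,0,0],[50,60,225,0,0],[60,72,266,0,0],[60,72,266,0,0]]'; python3 -c "
from h import *;st()
from workcell import imaging
for n in('side','top'): cv2.imwrite(f'pics/{n}1.png',imaging.read_camera(n)['color'])"
```

```text
clock: 9.2
tcp_pos: [0.5171, 0.0388, 0.5105]
orientation: [0.022, 0.958, 0.106, 0.264]
wrist_force: [0.2, 0.3, 0.5]
finger_gap: -0.0002
grip_force: 0.0
clock: 9.9
tcp_pos: [0.716, -0.0155, 0.3118]
orientation: [0.021, 0.96, 0.105, 0.259]
wrist_force: [-2.0, 0.8, -1.7]
finger_gap: 0.0001
grip_force: 0.0
t 9.9 unit mm [128.115   8.464 311.776] F [-1.796  1.182 -1.711] q [-0.182  0.127 -0.083  0.844  0.104  2.769]
tool x,y,z in unit: [0.869 0.045 0.492] [-0.002 -0.995  0.095] [ 0.494 -0.083 -0.865]
```

View pics/side1.png

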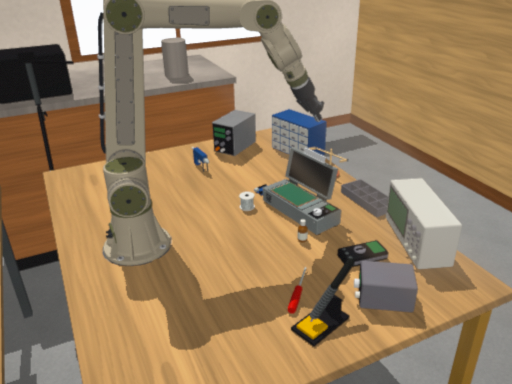

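```bash
python3 -m handwheel '[[0,0,0,0,0]]'; python3 -c "
from h import *;p,A=st()
print(A.T@(np.array([138,3,199])-p), A.T@(np.array([138,3,240])-p))"
```

```text
clock: 10.1
tcp_pos: [0.7163, -0.0143, 0.3229]
orientation: [0.023, 0.958, 0.106, 0.265]
wrist_force: [0.2, 0.5, -0.6]
finger_gap: 0.0001
grip_force: 0.0
t 10.1 unit mm [128.583   9.606 322.88 ] F [ 0.338  0.437 -0.57 ] q [-0.18   0.116 -0.077  0.848  0.105  2.769]
tool x,y,z in unit: [0.863 0.049 0.503] [-0.001 -0.995  0.1  ] [ 0.506 -0.087 -0.858]
[-54.54  -5.81 111.67] [-33.909  -1.716  76.476]
```

The side view shows the tilted gripper at (318,105), above and behind the lid at (312,172). Now I lower the finger behind the lip.

```bash
python3 -m handwheel '[[-5,-1,30,0,0],[-20,-2,60,0,0],[-38,-4,90,0,0],[-50,-5,106,0,0],[-54,-6,112,0,0],[-54,-6,112,0,0]]'; python3 -c "
from h import *;p,A=st()
from workcell import imaging
cv2.imwrite('pics/s2.png',cv2.resize(imaging.read_camera('side')['color'][110:240,240:370],(600,600),interpolation=2))
for x in(123,100,90,80,70,60,50):print(x,A.T@(np.array([x,3,199])-p))"
```

```text
clock: 10.7
tcp_pos: [0.727, -0.0184, 0.1989]
orientation: [0.023, 0.958, 0.106, 0.265]
wrist_force: [-0.9, 0.1, 0.1]
finger_gap: -0.0
grip_force: 0.0
t 10.7 unit mm [138.348   3.5   198.903] F [-0.907  0.288  0.086] q [-0.184  0.186 -0.301  0.555  0.107  2.765]
tool x,y,z in unit: [0.863 0.05  0.503] [-0.001 -0.995  0.1  ] [ 0.506 -0.087 -0.858]
123 [-13.218   0.523  -7.799]
100 [-33.063   0.546 -19.426]
90 [-41.691   0.556 -24.481]
80 [-50.319   0.566 -29.537]
70 [-58.947   0.576 -34.592]
60 [-67.575   0.586 -39.647]
50 [-76.203   0.596 -44.703]
```

View pics/s2.png

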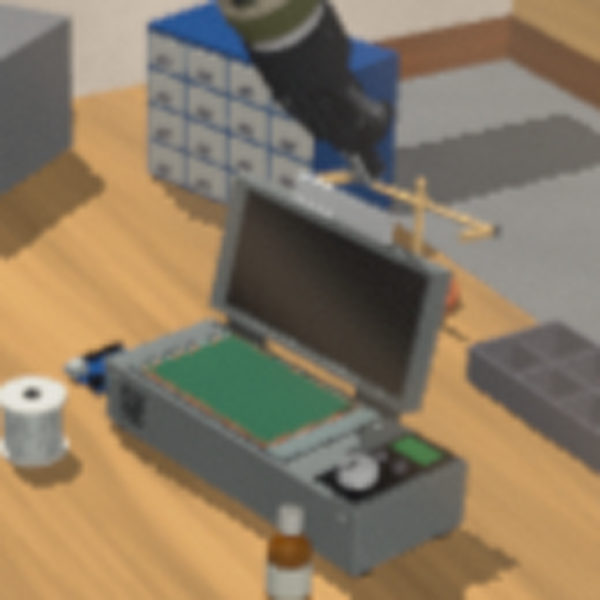

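The crop shows the fingertip at (370,170), just behind the lip at (330,190), and the lid still leaning back. Now a slow push.

```bash
python3 -m handwheel '[[-4.3,0,-2.5,0,0],[-8.6,0,-5,0,0],[-12,0,-7,0,0],[-14.5,0,-8.5,0,0],[-17,0,-10,0,0],[-20,0,-11.5,0,0],[-22.5,0,-13,0,0],[-25,0,-14.5,0,0]]'; python3 -m handwheel '[[-2.6,0,-1.5,0,0],[-5.2,0,-3,0,0],[-7.8,0,-4.6,0,0],[-10.4,0,-6,0,0],[-13,0,-7.6,0,0],[-15.5,0,-9,0,0]]'; cat >> h.py <<'E'
def lid(n="top",save=None):
    from workcell import imaging
    c=imaging.read_camera(n);P=cloud(c).reshape(-1,3);a=.19518
    if save: cv2.imwrite(save,c["color"])
    d=P[:,:2]-[.592,-.0487];x=d@[np.cos(a),np.sin(a)];y=d@[-np.sin(a),np.cos(a)];z=P[:,2]
    # flank strips of the lid away from the finger (|y| 70..115), polar angle of the points from the hinge
    m=(abs(y)>75)&(abs(y)<116)&(z>.08)&(x<.15)&(x>-.1);X=.06-x[m];Z=z[m]-.078;r=np.hypot(X,Z)
    k=(r>.1)&(r<.128);an=np.arctan2(Z[k],X[k]);print(n,"lid front-edge polar angles",k.sum(),np.percentile(an,[5,25,50,75,95]).round(3) if k.sum() else None)
E
python3 -c "
from h import *;st();lid('top');lid('side')"
```

```text
clock: 11.55
tcp_pos: [0.6996, -0.0244, 0.1989]
orientation: [0.023, 0.958, 0.106, 0.266]
wrist_force: [1.4, 0.0, 2.5]
finger_gap: -0.0001
grip_force: 1.5
clock: 12.15
tcp_pos: [0.6835, -0.0277, 0.2012]
orientation: [0.023, 0.957, 0.107, 0.268]
wrist_force: [0.7, 1.8, 8.9]
finger_gap: -0.0002
grip_force: 4.4
t 12.15 unit mm [ 93.856   2.844 201.178] F [1.075 1.595 8.891] q [-0.218  0.101 -0.399  0.539  0.125  2.736]
tool x,y,z in unit: [0.86  0.051 0.508] [-0.001 -0.995  0.101] [ 0.51  -0.088 -0.856]
top lid front-edge polar angles 0 None
side lid front-edge polar angles 0 None
```

```bash
sed -i 's/abs(y)>75)&(abs(y)<116)/abs(y)>.075)\&(abs(y)<.116)/' h.py; python3 -m handwheel '[[0,0,-3,0,0],[0,0,-6,0,0],[0,0,-10,0,0]]'; python3 -c "
from h import *;st();lid('top');lid('side')"
```

```text
clock: 12.55
tcp_pos: [0.6748, -0.0278, 0.2049]
orientation: [0.022, 0.959, 0.106, 0.263]
wrist_force: [-0.2, 0.6, 0.3]
finger_gap: 0.0001
grip_force: 0.0
t 12.55 unit mm [ 85.305   4.391 204.945] F [-0.132  0.619  0.279] q [-0.221  0.088 -0.398  0.563  0.124  2.734]
tool x,y,z in unit: [0.865 0.049 0.5  ] [-0.001 -0.995  0.099] [ 0.502 -0.086 -0.86 ]
top lid front-edge polar angles 239 [1.569 1.601 1.642 1.69  1.725]
side lid front-edge polar angles 106 [1.55  1.587 1.61  1.649 1.711]
```

```bash
python3 -m handwheel '[[-2,0,-2,0,0],[-4.5,0,-4,0,0],[-7,0,-5,0,0],[-9,0,-6,0,0]]'; python3 -c "
from h import *;st();lid('top');lid('side')"
```

```text
clock: 13.05
tcp_pos: [0.6652, -0.03, 0.2067]
orientation: [0.023, 0.958, 0.106, 0.264]
wrist_force: [-0.1, 0.1, -0.5]
finger_gap: -0.0004
grip_force: 0.0
t 13.05 unit mm [ 75.448   4.173 206.727] F [-0.064  0.15  -0.457] q [-0.229  0.067 -0.418  0.562  0.129  2.726]
tool x,y,z in unit: [0.863 0.049 0.502] [-0.001 -0.995  0.1  ] [ 0.504 -0.087 -0.859]
top lid front-edge polar angles 238 [1.625 1.656 1.701 1.747 1.784]
side lid front-edge polar angles 94 [1.603 1.635 1.665 1.708 1.77 ]
```

```bash
python3 -c "
from h import *
from workcell import imaging
a=imaging.read_camera('side')['color'][130:210,270:350];b=imaging.read_camera('top')['color'][90:170,240:320]
cv2.imwrite('pics/s3.png',cv2.hconcat([cv2.resize(a,(400,400),interpolation=2),cv2.resize(b,(400,400),interpolation=2)]))"
```

```text
(no output)
```

View pics/s3.png

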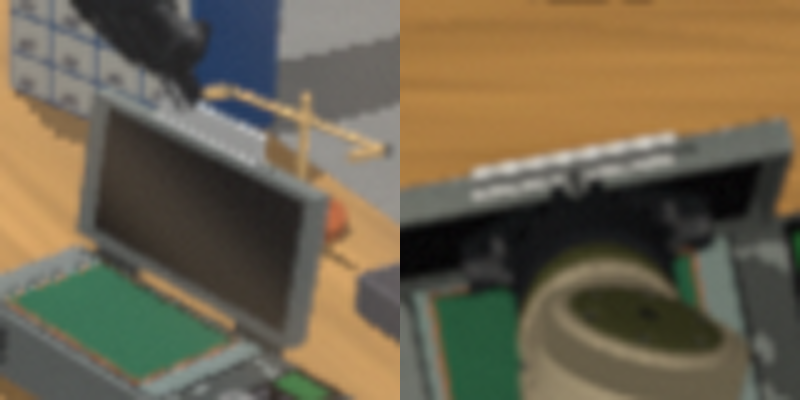

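The side view (tip at 190,100) and the top view (tip at 575,185) suggest the fingertip has slipped over the lip, so it's no longer behind it. I measure both in depth.

```bash
python3 - <<'E'
from h import *
from workcell import imaging
a=.19518
for n in('side','top'):
    P=cloud(imaging.read_camera(n)).reshape(-1,3)*1000
    d=P[:,:2]-[592,-48.7];x=d@[np.cos(a),np.sin(a)];y=d@[-np.sin(a),np.cos(a)];z=P[:,2]
    for lo,hi in((-110,-65),(-50,-25),(-22,0),(0,22),(25,50),(65,110)):
        m=(y>lo)&(y<hi)&(z>170)&(z<275)&(x>0)&(x<160);o=np.argsort(-z[m])
        s=max(1,m.sum()//14);print(n,lo,hi,m.sum(),[(int(i),int(j)) for i,j in zip(x[m][o][::s],z[m][o][::s])])
st()
E
```

```text
side -110 -65 81 [(67, 198), (78, 196), (74, 195), (83, 195), (87, 194), (79, 193), (70, 192), (75, 189), (73, 186), (75, 184), (74, 184), (75, 179), (79, 178), (76, 174), (75, 173), (72, 171), (63, 170)]
side -50 -25 65 [(84, 216), (85, 213), (85, 210), (82, 208), (80, 205), (78, 200), (86, 199), (76, 197), (74, 195), (70, 194), (72, 193), (70, 186), (72, 185), (69, 181), (68, 178), (68, 173), (76, 170)]
side -22 0 101 [(28, 273), (29, 269), (29, 263), (42, 253), (36, 245), (55, 238), (52, 228), (85, 214), (77, 209), (81, 203), (77, 197), (76, 194), (68, 183), (71, 177), (68, 172)]
side 0 22 85 [(22, 272), (26, 266), (32, 254), (46, 242), (52, 232), (84, 216), (83, 210), (80, 205), (70, 198), (73, 196), (84, 193), (66, 189), (69, 180), (71, 175), (70, 170)]
side 25 50 55 [(18, 273), (20, 270), (27, 263), (80, 205), (86, 202), (84, 201), (81, 199), (83, 197), (74, 196), (82, 194), (78, 193), (73, 186), (77, 185), (71, 183), (66, 180), (77, 177), (73, 175), (69, 173), (71, 171)]
side 65 110 63 [(68, 198), (70, 196), (64, 195), (71, 193), (84, 193), (85, 192), (90, 191), (69, 189), (75
[... 708 characters left out ...]
61, 247), (65, 241), (87, 219), (84, 218), (87, 215), (83, 212), (82, 207), (81, 201), (79, 200), (76, 199), (71, 196), (73, 176)]
top 25 50 93 [(50, 274), (85, 219), (88, 217), (87, 216), (83, 213), (84, 209), (82, 204), (71, 203), (82, 201), (78, 199), (81, 198), (75, 197), (81, 196), (71, 195), (71, 191), (73, 171)]
top 65 110 146 [(75, 203), (71, 201), (75, 199), (86, 198), (80, 198), (85, 197), (80, 197), (86, 196), (73, 195), (83, 195), (80, 194), (90, 193), (83, 192), (73, 178), (73, 172)]
t 13.35 unit mm [ 76.009   4.109 207.102] F [-0.365  0.147 -0.424] q [-0.229  0.068 -0.417  0.562  0.129  2.726]
tool x,y,z in unit: [0.863 0.049 0.503] [-0.001 -0.995  0.1  ] [ 0.505 -0.087 -0.859]
```

```bash
python3 - <<'E'
from h import *
from workcell import imaging,sensors
for n in('side','top'):
    c=imaging.read_camera(n);P=cloud(c)
    s=sensors.get_state();Rm=R.from_quat(s["orientation"],scalar_first=True).as_matrix()
    T=(P-s["tcp_pos"])@Rm*1000
    g=c["color"].astype(int);dark=g.max(-1)<90
    m=(abs(T[...,0])<22)&(abs(T[...,1])<25)&(T[...,2]>-75)&(T[...,2]<8)
    v,u=np.where(m);o=np.argsort(-T[m][:,2])
    print(n,[(*T[v[i],u[i]].round().astype(int).tolist(),int(g[v[i],u[i]].mean())) for i in o][:60])
    if n=='side': pass
st()
E
```

```text
side [(8, 7, 8, 148), (9, -5, 8, 149), (-2, -6, 8, 155), (0, -2, 8, 156), (4, -22, 8, 151), (-9, -10, 7, 108), (-6, -1, 7, 147), (7, -8, 7, 149), (-10, 3, 6, 105), (4, 1, 6, 148), (-1, -16, 6, 155), (0, 4, 6, 149), (2, -8, 6, 148), (-3, -20, 6, 161), (5, -11, 6, 149), (5, 6, 5, 149), (11, 23, 5, 156), (6, -22, 5, 149), (10, -9, 4, 151), (2, 15, 4, 148), (9, -13, 4, 151), (9, 4, 4, 151), (15, 25, 3, 166), (10, 8, 3, 152), (6, -16, 3, 150), (16, 14, 2, 149), (14, -6, 2, 168), (3, -23, 2, 148), (7, 22, 2, 152), (6, 19, 1, 150), (11, -13, 1, 152), (9, -17, 1, 145), (12, 8, 0, 164), (12, 25, 0, 179), (10, 21, 0, 164), (13, 13, -1, 175), (9, 17, -1, 156), (14, -14, -1, 156), (11, -6, -2, 157), (8, 2, -2, 152), (9, 7, -3, 156), (13, 4, -3, 174), (14, -8, -3, 151), (-6, 5, -22, 137), (3, 11, -26, 121), (-3, 11, -27, 128), (-6, 3, -28, 114), (-8, -10, -30, 118), (-13, 12, -32, 133), (-12, 2, -33, 109), (-9, 16, -35, 102), (2, 17, -35, 87), (-12, 8, -35, 109), (-8, 4, -35, 99), (-7, 9, -36, 86), (-5, 19, -37, 91), (-12, 5, -39, 93), (3, 18, -39, 82), (-3, 18, -40, 55), (-6, 11, -41, 62)]
top [
[... 572 characters left out ...]
, 4, 115), (12, 1, 4, 164), (8, -11, 3, 106), (11, -21, 3, 116), (11, 3, 3, 143), (-2, -16, 3, 105), (4, -17, 3, 153), (11, 6, 3, 124), (11, 17, 2, 144), (10, 25, 2, 115), (12, 14, 2, 160), (12, -13, 2, 147), (11, 22, 2, 117), (13, 25, 2, 164), (17, 4, 1, 165), (11, -8, 1, 118), (13, 9, 1, 161), (13, -16, 1, 161), (18, -1, 1, 163), (15, 15, 1, 186), (11, -19, 1, 114), (16, -2, 1, 190), (14, 20, 1, 164), (17, 9, -1, 174), (17, -20, -1, 170), (18, 2, -1, 171), (17, 20, -1, 162), (19, -17, -1, 154)]
t 13.45 unit mm [ 76.046   4.128 207.096] F [ 0.01  -0.092 -0.651] q [-0.229  0.068 -0.417  0.562  0.129  2.726]
tool x,y,z in unit: [0.863 0.049 0.503] [-0.001 -0.995  0.1  ] [ 0.505 -0.087 -0.859]
```

```bash
python3 - <<'E'
from h import *
c=np.load("side0.npz");P=cloud(c);Rm=R.from_quat([-.0009,.98916,.14686,0],scalar_first=True).as_matrix()
T=(P-np.array([.16697,-.54965,.20452]))@Rm*1000
m=(abs(T[...,0])<40)&(abs(T[...,1])<75)&(T[...,2]>-130)&(T[...,2]<20)
A=T[m];
for y in range(-70,70,10):
    k=(A[:,1]>=y)&(A[:,1]<y+10)
    if k.sum():print(y,k.sum(),"x",A[k,0].min().round(),A[k,0].max().round(),"zmax",np.sort(A[k,2])[-4:].round())
E
```

```text
-70 65 x -14.0 13.0 zmax [-85. -85. -84. -81.]
-60 63 x -13.0 12.0 zmax [-85. -80. -69. -65.]
-50 122 x -13.0 12.0 zmax [-40. -38. -37. -36.]
-40 34 x -18.0 10.0 zmax [-45. -42. -41. -40.]
-30 24 x -18.0 -8.0 zmax [-101.  -99.  -99.  -97.]
-20 25 x -20.0 -8.0 zmax [-106. -103. -103. -100.]
-10 35 x -20.0 -8.0 zmax [-104. -102. -101.  -98.]
0 15 x -17.0 -7.0 zmax [-100. -100.  -98.  -98.]
10 13 x -21.0 -9.0 zmax [-117. -114. -102.  -98.]
20 55 x -21.0 15.0 zmax [-103. -102. -100. -100.]
30 61 x -18.0 11.0 zmax [-96. -96. -91. -90.]
40 78 x -17.0 3.0 zmax [-46. -45. -43. -38.]
50 102 x -12.0 13.0 zmax [-41. -39. -38. -37.]
60 64 x -13.0 10.0 zmax [-83. -74. -62. -50.]
```

Both pictures show the real fingertip about 24 mm short of the reported TCP: the tip is at tool z of about -24 when shut and -37 when open, though open should be -13. I'll correct for that, bring the finger over again and hook it deeper.

```bash
sed -i 's/A=U@Rm$/A=U@Rm;p=p-24*A[:,2];print("TIP unit",p)/' h.py; python3 -m handwheel '[[12.6,0,-21.5,0,0],[49.6,0,-5.6,0,0],[80.7,0,12.6,0,0],[65.6,0,38.4,0,0],[47,0,60,0,0],[47,0,60,0,0],[47,0,60,0,0]]'; python3 -c "
from h import *;p,A=st();lid('side')
for x in(120,85,75,65):print(x,A.T@(np.array([x,3,201])-p))"
```

```text
clock: 14.15
tcp_pos: [0.7355, -0.0189, 0.1787]
orientation: [0.022, 0.958, 0.106, 0.264]
wrist_force: [1.2, -0.6, 0.3]
finger_gap: 0.0
grip_force: 0.0
t 14.15 unit mm [146.527   1.359 178.684] F [ 1.039 -0.856  0.252] q [-0.182  0.217 -0.313  0.513  0.105  2.767]
TIP unit [134.435   3.429 199.311]
tool x,y,z in unit: [0.864 0.049 0.501] [-0.001 -0.995  0.099] [ 0.504 -0.086 -0.859]
side lid front-edge polar angles 93 [1.696 1.736 1.765 1.796 1.856]
120 [-11.643   0.611  -8.687]
85 [-41.876   0.651 -26.322]
75 [-50.514   0.663 -31.36 ]
65 [-59.152   0.675 -36.399]
```

```bash
python3 -m handwheel '[[-5.2,0,-3,0,0],[-10.4,0,-6,0,0],[-13,0,-7.5,0,0],[-15.5,0,-9,0,0],[-18,0,-10.5,0,0],[-20.7,0,-12,0,0],[-23.3,0,-13.6,0,0],[-26,0,-15.2,0,0]]';python3 -m handwheel '[[-2.6,0,-1.5,0,0],[-5.2,0,-3,0,0],[-7.8,0,-4.6,0,0],[-10.4,0,-6,0,0]]'; python3 -c "
from h import *;p,A=st();lid('side')"
```

```text
clock: 15.0
tcp_pos: [0.7064, -0.025, 0.1797]
orientation: [0.023, 0.958, 0.106, 0.265]
wrist_force: [0.8, -0.1, 3.3]
finger_gap: -0.0
grip_force: 1.3
clock: 15.4
tcp_pos: [0.6936, -0.0272, 0.1783]
orientation: [0.023, 0.958, 0.106, 0.264]
wrist_force: [0.7, 0.4, 0.7]
finger_gap: -0.0003
grip_force: 0.5
t 15.4 unit mm [103.847   1.434 178.28 ] F [0.708 0.23  0.658] q [-0.212  0.142 -0.407  0.498  0.12   2.741]
TIP unit [ 91.759   3.508 198.909]
tool x,y,z in unit: [0.864 0.049 0.501] [-0.001 -0.995  0.099] [ 0.504 -0.086 -0.86 ]
side lid front-edge polar angles 102 [1.492 1.516 1.545 1.595 1.657]
```

```bash
python3 -m handwheel '[[-2.6,0,-1.5,0,0],[-5.2,0,-3,0,0],[-7.8,0,-4.6,0,0],[-10.4,0,-6,0,0],[-13,0,-7.6,0,0],[-15.5,0,-9,0,0],[-17.5,0,-10.3,0,0]]'; python3 -c "
from h import *;p,A=st();lid('side')"
```

```text
clock: 16.15
tcp_pos: [0.6742, -0.0311, 0.179]
orientation: [0.023, 0.958, 0.106, 0.265]
wrist_force: [0.6, 0.6, -1.0]
finger_gap: -0.0003
grip_force: 0.1
t 16.15 unit mm [ 84.001   1.304 179.036] F [ 0.737  0.49  -1.034] q [-0.227  0.105 -0.449  0.494  0.128  2.727]
TIP unit [ 71.888   3.386 199.65 ]
tool x,y,z in unit: [0.863 0.049 0.502] [-0.001 -0.995  0.1  ] [ 0.505 -0.087 -0.859]
side lid front-edge polar angles 106 [1.353 1.389 1.421 1.465 1.532]
```

```bash
python3 -m handwheel '[[-1.5,0,-1,0,0],[-1.5,0,-1,0,0]]'; python3 -c "
from h import *;p,A=st();lid('side')
for t in((70,245),(0,270),(-75,200),(-85,165)):print(t,A.T@(np.array([t[0],3,t[1]])-p))"
```

```text
clock: 16.4
tcp_pos: [0.6725, -0.0314, 0.1791]
orientation: [0.023, 0.958, 0.106, 0.265]
wrist_force: [-0.2, 0.4, 0.2]
finger_gap: 0.0001
grip_force: 0.0
t 16.4 unit mm [ 82.294   1.323 179.14 ] F [-0.092  0.45   0.234] q [-0.229  0.102 -0.452  0.494  0.129  2.726]
TIP unit [ 70.183   3.405 199.754]
tool x,y,z in unit: [0.863 0.049 0.502] [-0.001 -0.995  0.1  ] [ 0.505 -0.087 -0.859]
side lid front-edge polar angles 105 [1.328 1.369 1.406 1.459 1.514]
(70, 245) [ 22.547   4.917 -38.921]
(0, 270) [-25.329   7.498 -95.72 ]
(-75, 200) [-125.235    0.608  -73.443]
(-85, 165) [-151.447   -2.872  -48.427]
```

The lid is at about 1.43 and falling by itself, with no contact. Now I lift the finger over it and go to the front.

```bash
python3 -m handwheel '[[22,0,-39,0,0],[0,0,-69,0,0],[-30,0,-98,0,0],[-74,0,-101,0,0],[-117,0,-86,0,0],[-138,0,-58,0,0],[-132,0,-31,0,0]]'; python3 -c "
from h import *;p,A=st();lid('side')
for t in((-50,160),(-43,160),(-48,150)):print(t,A.T@(np.array([t[0],3,t[1]])-p))"
```

```text
clock: 17.15
tcp_pos: [0.5421, -0.06, 0.1362]
orientation: [0.022, 0.959, 0.105, 0.263]
wrist_force: [-0.2, -0.5, 0.1]
finger_gap: -0.0005
grip_force: 0.0
t 17.15 unit mm [-51.135  -1.457 136.226] F [-0.274 -0.472  0.12 ] q [-0.38  -0.097 -0.762  0.409  0.202  2.595]
TIP unit [-63.162   0.612 156.892]
tool x,y,z in unit: [0.865 0.046 0.499] [-0.003 -0.995  0.098] [ 0.501 -0.086 -0.861]
side lid front-edge polar angles 103 [1.267 1.297 1.336 1.377 1.434]
(-50, 160) [13.051 -2.116  3.714]
(-43, 160) [19.108 -2.139  7.222]
(-48, 150) [ 9.791 -3.1   13.327]
```

```bash
python3 -m handwheel '[[16,-1,2,0,0],[32,-2,5,0,0],[32,-2,5,0,0],[32,-2,5,0,0]]'; python3 -c "
from h import *;p,A=st();lid('side')"
```

```text
clock: 17.6
tcp_pos: [0.5753, -0.0512, 0.1513]
orientation: [0.023, 0.958, 0.107, 0.265]
wrist_force: [0.3, 0.4, -0.6]
finger_gap: -0.0001
grip_force: 0.0
t 17.6 unit mm [-16.887   0.784 151.268] F [ 0.338  0.385 -0.578] q [-0.33  -0.053 -0.685  0.429  0.179  2.636]
TIP unit [-29.001   2.859 171.882]
tool x,y,z in unit: [0.863 0.05  0.502] [-0.    -0.995  0.1  ] [ 0.505 -0.086 -0.859]
side lid front-edge polar angles 63 [1.189 1.233 1.272 1.317 1.361]
```

```bash
python3 -m handwheel '[[0,0,0,0,0],[0,0,0,0,0],[0,0,0,0,0],[0,0,0,0,0]]' | head -1; python3 -c "
from h import *;lid('side')"
```

```text
clock: 18.05
side lid front-edge polar angles 55 [1.08  1.105 1.156 1.208 1.249]
```

```bash
python3 -m handwheel '[[0,0,0,0,0],[0,0,0,0,0],[0,0,0,0,0],[0,0,0,0,0]]' | head -1; python3 -c "
from h import *;lid('side')"
```

```text
clock: 18.5
side lid front-edge polar angles 56 [0.89  0.918 0.969 1.018 1.067]
```

```bash
python3 -m handwheel '[[-3,0,0,0,0],[-8,0,0,0,0],[-12,0,0,0,0],[-15,0,0,0,0],[-17,0,0,0,0],[-18,0,0,0,0],[-18,0,0,0,0],[-18,0,0,0,0]]'; python3 -c "
from h import *;lid('side');st()"
```

```text
clock: 19.35
tcp_pos: [0.5602, -0.0552, 0.142]
orientation: [0.023, 0.958, 0.106, 0.265]
wrist_force: [-1.6, -0.3, -1.0]
finger_gap: 0.0002
grip_force: 0.6
side lid front-edge polar angles 62 [0.697 0.722 0.765 0.82  0.862]
t 19.4 unit mm [-32.456  -0.183 142.019] F [-1.534  0.179  0.429] q [-0.352 -0.072 -0.727  0.41   0.19   2.617]
TIP unit [-44.57    1.895 162.632]
tool x,y,z in unit: [0.863 0.049 0.502] [-0.001 -0.995  0.1  ] [ 0.505 -0.087 -0.859]
```

```bash
python3 -m handwheel '[[0,0,0,0,0],[0,0,0,0,0],[0,0,0,0,0],[0,0,0,0,0],[0,0,0,0,0],[0,0,0,0,0],[0,0,0,0,0],[0,0,0,0,0]]'; python3 -c "
from h import *
p,A=st();lid('side');lid('top')
from workcell import imaging
a=imaging.read_camera('side')['color'][130:240,250:350];cv2.imwrite('pics/s4.png',cv2.resize(a,(600,600),interpolation=2))
xt=A[[0,2],0];zt=A[[0,2],2];print(xt,zt)
s0=None
L=lambda t:np.array([60-142*np.cos(t),78+142*np.sin(t)])
for t in np.arange(.80,-.05,-.1):
    # tip so that the lip sits s mm up the upper face (s 15), 11 mm off axis
    s=15;T=L(t)+s*zt-11*xt;d=np.array([T[0],p[1],T[1]])-p;print(round(t,2),T,(A.T@d).round(1))"
```

```text
clock: 20.2
tcp_pos: [0.5602, -0.0552, 0.142]
orientation: [0.023, 0.958, 0.106, 0.265]
wrist_force: [0.5, 0.7, 0.2]
finger_gap: 0.0002
grip_force: 0.6
t 20.2 unit mm [-32.439  -0.248 142.042] F [0.663 0.537 0.221] q [-0.353 -0.072 -0.727  0.41   0.19   2.617]
TIP unit [-44.556   1.833 162.654]
tool x,y,z in unit: [0.863 0.049 0.502] [-0.001 -0.995  0.1  ] [ 0.505 -0.087 -0.859]
side lid front-edge polar angles 63 [0.697 0.728 0.775 0.82  0.857]
top lid front-edge polar angles 308 [0.73  0.794 0.863 0.895 0.92 ]
[0.863 0.502] [ 0.505 -0.859]
0.8 [-40.855 161.455] [ 2.6 -0.1  2.9]
0.7 [-50.53 151.07] [-11.   -1.1   6.9]
0.6 [-59.12 139.77] [-24.1  -2.3  12.3]
0.5 [-66.539 127.669] [-36.6  -3.5  18.9]
0.4 [-72.713 114.888] [-48.3  -4.7  26.8]
0.3 [-77.58  101.554] [-59.2  -6.1  35.8]
0.2 [-81.092  87.802] [-69.1  -7.4  45.8]
0.1 [-83.213  73.767] [-78.   -8.8  56.8]
0.0 [-83.922  59.591] [-85.8 -10.2  68.6]
```

View pics/s4.png

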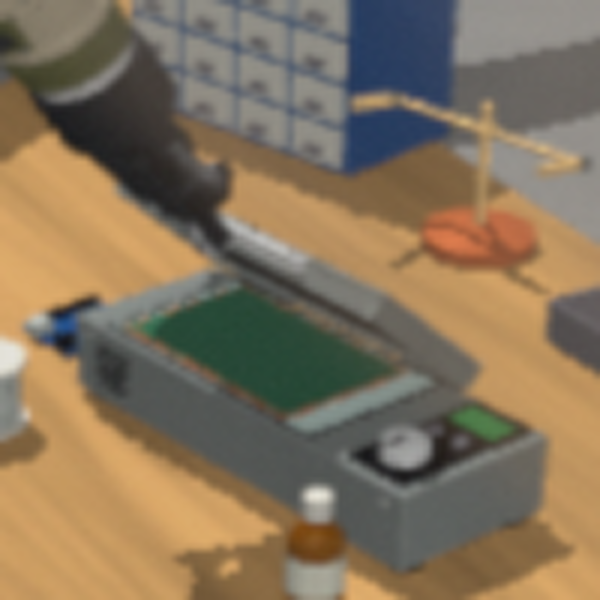

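The crop shows the fingers at (215,230) under the lip, carrying the lid at about 0.79 rad, at rest for about a second. Now I lower it slowly.

```bash
python3 -m handwheel '[[-1,0,0.4,0,0],[-2.7,-0.2,1,0,0],[-4.5,-0.4,1.6,0,0],[-6.5,-0.5,2.3,0,0],[-8.5,-0.7,3,0,0],[-10.5,-0.9,3.7,0,0],[-12.6,-1,4.5,0,0],[-14.8,-1.2,5.2,0,0]]';python3 -m handwheel '[[-1.8,-0.2,0.8,0,0],[-3.5,-0.3,1.6,0,0],[-5.3,-0.5,2.4,0,0],[-7,-0.7,3.2,0,0],[-8.8,-0.8,4,0,0],[-10.5,-1,4.9,0,0],[-12.3,-1.1,5.7,0,0],[-14,-1.3,6.5,0,0]]'; python3 -c "
from h import *
p,A=st();lid('side');lid('top')"
```

```text
clock: 21.15
tcp_pos: [0.5501, -0.0573, 0.1299]
orientation: [0.023, 0.958, 0.106, 0.265]
wrist_force: [-1.9, -0.9, -0.7]
finger_gap: -0.0003
grip_force: 0.5
clock: 21.95
tcp_pos: [0.5415, -0.0588, 0.1171]
orientation: [0.023, 0.958, 0.106, 0.265]
wrist_force: [-1.5, -0.7, -0.2]
finger_gap: -0.0003
grip_force: 0.7
t 21.95 unit mm [-51.498  -0.157 117.093] F [-1.582 -0.387 -0.218] q [-0.379 -0.077 -0.801  0.345  0.203  2.594]
TIP unit [-63.614   1.922 137.706]
tool x,y,z in unit: [0.863 0.049 0.502] [-0.001 -0.995  0.1  ] [ 0.505 -0.087 -0.859]
side lid front-edge polar angles 61 [0.484 0.523 0.575 0.62  0.656]
top lid front-edge polar angles 291 [0.506 0.585 0.649 0.673 0.697]
```

```bash
python3 -m handwheel '[[-1.7,-0.2,1,0,0],[-3.3,-0.3,2,0,0],[-5,-0.5,3,0,0],[-6.7,-0.7,3.9,0,0],[-8.3,-0.8,4.9,0,0],[-10,-1,5.9,0,0],[-11.7,-1.2,6.8,0,0],[-13.3,-1.3,7.8,0,0]]';python3 -m handwheel '[[-1.6,-0.2,1.2,0,0],[-3.1,-0.3,2.3,0,0],[-4.7,-0.5,3.5,0,0],[-6.2,-0.7,4.6,0,0],[-7.8,-0.9,5.8,0,0],[-9.3,-1,7,0,0],[-10.9,-1.2,8.1,0,0],[-12.4,-1.4,9.3,0,0]]'; python3 -c "
from h import *
p,A=st();lid('side');lid('top')
xt=A[[0,2],0];zt=A[[0,2],2]
L=lambda t:np.array([60-142*np.cos(t),78+142*np.sin(t)])
for t in (.36,.24,.12,0.,-.03):
    T=L(t)+15*zt-11*xt;d=np.array([T[0],p[1],T[1]])-p;print(t,T,(A.T@d).round(1))"
```

```text
clock: 22.85
tcp_pos: [0.5342, -0.0603, 0.1037]
orientation: [0.023, 0.958, 0.106, 0.265]
wrist_force: [-1.8, -0.9, -0.9]
finger_gap: 0.0
grip_force: 0.8
clock: 23.65
tcp_pos: [0.5283, -0.0616, 0.0893]
orientation: [0.023, 0.958, 0.106, 0.265]
wrist_force: [-1.9, -1.3, -0.1]
finger_gap: -0.0003
grip_force: 1.0
t 23.65 unit mm [-64.969  -0.258  89.267] F [-2.123 -0.942 -0.107] q [-0.4   -0.061 -0.87   0.264  0.213  2.575]
TIP unit [-77.087   1.822 109.878]
tool x,y,z in unit: [0.863 0.049 0.502] [-0.001 -0.995  0.1  ] [ 0.505 -0.087 -0.859]
side lid front-edge polar angles 71 [0.269 0.319 0.372 0.426 0.448]
top lid front-edge polar angles 262 [0.297 0.399 0.44  0.462 0.482]
0.36 [-74.819 109.613] [ 1.8 -0.   1.4]
0.24 [-79.851  93.344] [-10.7  -1.6  12.8]
0.12 [-82.9   76.59] [-21.7  -3.3  25.7]
0.0 [-83.921  59.59 ] [-31.2  -5.   39.7]
-0.03 [-83.857  55.331] [-33.3  -5.4  43.4]
```

```bash
python3 -m handwheel '[[-1.4,-0.2,1.5,0,0],[-2.8,-0.4,3,0,0],[-4.2,-0.6,4.5,0,0],[-5.6,-0.8,6,0,0],[-7,-1,7.5,0,0],[-8.4,-1.2,9,0,0],[-9.8,-1.4,10.5,0,0],[-11.2,-1.6,12,0,0]]';python3 -m handwheel '[[-1.3,-0.2,1.6,0,0],[-2.6,-0.4,3.2,0,0],[-3.9,-0.6,4.8,0,0],[-5.2,-0.8,6.4,0,0],[-6.5,-1,8,0,0],[-7.8,-1.3,9.6,0,0],[-9.2,-1.5,11.2,0,0],[-10.5,-1.7,12.8,0,0]]'; python3 -c "
from h import *
p,A=st();lid('side');lid('top')
xt=A[[0,2],0];zt=A[[0,2],2]
L=lambda t:np.array([60-142*np.cos(t),78+142*np.sin(t)])
for t in (.12,0.,-.05):
    T=L(t)+15*zt-11*xt;d=np.array([T[0],p[1],T[1]])-p;print(t,T,(A.T@d).round(1))"
```

```text
clock: 24.55
tcp_pos: [0.5237, -0.0624, 0.0723]
orientation: [0.023, 0.959, 0.106, 0.264]
wrist_force: [-6.1, -2.2, -0.7]
finger_gap: -0.0001
grip_force: 2.7
clock: 25.35
tcp_pos: [0.521, -0.063, 0.0558]
orientation: [0.023, 0.959, 0.106, 0.263]
wrist_force: [-4.4, -2.6, -0.1]
finger_gap: 0.0
grip_force: 2.7
t 25.35 unit mm [-72.432  -0.23   55.755] F [-4.846 -1.669 -0.059] q [-0.41  -0.014 -0.933  0.158  0.216  2.566]
TIP unit [-84.494   1.864  76.398]
tool x,y,z in unit: [0.865 0.048 0.5  ] [-0.002 -0.995  0.1  ] [ 0.503 -0.087 -0.86 ]
side lid front-edge polar angles 67 [0.044 0.083 0.138 0.182 0.204]
top lid front-edge polar angles 217 [0.076 0.181 0.203 0.223 0.247]
0.12 [-82.95   76.595] [1.4 0.  0.6]
0.0 [-83.971  59.595] [-8.  -1.7 14.7]
-0.05 [-83.794  52.498] [-11.4  -2.4  20.9]
```

```bash
python3 -m handwheel '[[-1.1,-0.2,1.4,0,0],[-2,-0.3,2.7,0,0],[-2.8,-0.5,4.1,0,0],[-3.7,-0.7,5.4,0,0],[-4.5,-0.8,6.8,0,0],[-5.4,-1,8.1,0,0],[-6.3,-1.1,9.5,0,0],[-7.2,-1.3,10.8,0,0]]'; python3 -c "
from h import *
p,A=st();lid('side');lid('top')"
```

```text
clock: 26.25
tcp_pos: [0.5202, -0.0631, 0.0427]
orientation: [0.023, 0.959, 0.106, 0.263]
wrist_force: [-4.7, -3.6, -1.4]
finger_gap: 0.0
grip_force: 2.7
t 26.25 unit mm [-73.205  -0.196  42.704] F [-5.281 -2.618 -1.369] q [-0.411  0.011 -0.953  0.113  0.216  2.565]
TIP unit [-85.265   1.896  63.349]
tool x,y,z in unit: [0.865 0.048 0.5  ] [-0.002 -0.995  0.1  ] [ 0.502 -0.087 -0.86 ]
side lid front-edge polar angles 50 [0.031 0.064 0.088 0.104 0.124]
top lid front-edge polar angles 191 [0.073 0.096 0.112 0.13  0.153]
```

```bash
python3 -m handwheel '[[-0.6,-0.1,0.8,0,0],[-1.2,-0.2,1.6,0,0],[-1.7,-0.3,2.5,0,0],[-2.3,-0.4,3.3,0,0],[-2.8,-0.5,4.1,0,0],[-3.3,-0.6,5,0,0],[-3.9,-0.7,5.8,0,0],[-4.4,-0.8,6.6,0,0]]'; python3 -c "
from h import *
p,A=st();lid('side');lid('top')"
```

```text
clock: 27.15
tcp_pos: [0.5221, -0.0631, 0.0366]
orientation: [0.023, 0.958, 0.107, 0.266]
wrist_force: [0.4, 0.0, -1.5]
finger_gap: -0.0002
grip_force: 0.0
t 27.15 unit mm [-71.39   -0.556  36.578] F [ 0.359 -0.025 -1.479] q [-0.411  0.026 -0.963  0.084  0.219  2.565]
TIP unit [-83.546   1.535  57.166]
tool x,y,z in unit: [0.862 0.05  0.504] [-0.001 -0.995  0.101] [ 0.506 -0.087 -0.858]
side lid front-edge polar angles 48 [0.031 0.054 0.078 0.095 0.109]
top lid front-edge polar angles 185 [0.058 0.083 0.098 0.114 0.14 ]
```

```bash
python3 -m handwheel '[[-1.5,0,1,0,0],[-3,0,1.5,0,0],[-8,0,-2,0,0],[-22,0,-10,0,0],[-43,0,-25,0,0],[-60,0,-45,0,0],[-60,0,-45,0,0],[-60,0,-45,0,0]]'; python3 -c "
from h import *
p,A=st();lid('side');lid('top')
from workcell import imaging
for n,b in(('side',np.s_[150:240,240:350]),('top',np.s_[95:225,205:365])):
    c=imaging.read_camera(n);i=c['color'];
    P=cloud(c).reshape(-1,3)*1000;a=.19518;d=P[:,:2]-[592,-48.7];x=d@[np.cos(a),np.sin(a)];y=d@[-np.sin(a),np.cos(a)];z=P[:,2]
    m=(x>-50)&(x<50)&(abs(y)<110)&(z>70)&(z<130);f=np.polyfit(x[m],z[m],1);print(n,m.sum(),'lid top slope',f)
    cv2.imwrite(f'pics/e_{n}.png',cv2.resize(i[b],(400,330),interpolation=2))
cv2.imwrite('pics/end.png',cv2.hconcat([cv2.imread('pics/e_side.png'),cv2.imread('pics/e_top.png')]))"
```

```text
clock: 28.05
tcp_pos: [0.4551, -0.0808, 0.0533]
orientation: [0.02, 0.96, 0.107, 0.26]
wrist_force: [0.2, 0.3, -0.8]
finger_gap: 0.0
grip_force: 0.0
t 28.05 unit mm [-140.505   -4.923   53.34 ] F [ 0.295  0.294 -0.753] q [-0.554 -0.129 -1.028  0.221  0.282  2.431]
TIP unit [-152.413   -2.968   74.085]
tool x,y,z in unit: [0.868 0.048 0.494] [ 0.001 -0.996  0.094] [ 0.496 -0.081 -0.864]
side lid front-edge polar angles 81 [0.033 0.058 0.081 0.094 0.109]
top lid front-edge polar angles 188 [0.048 0.09  0.106 0.12  0.142]
side 764 lid top slope [ 0.    87.302]
top 2568 lid top slope [ 0.003 89.839]
```

View pics/end.png

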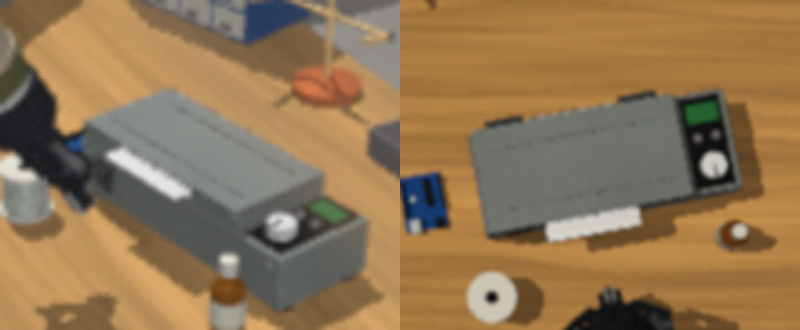

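The lid is shut: its top is level with slope 0.00. The robot is clear at about (610,300) in the top view, and the spool, flux bottle and controller haven't moved. I hand in.

```bash
python3 -c "
from workcell import workorder;print(workorder.hand_in())"
```

```text
the job is handed in; nothing more can be done
None
```

The lid was tipped from behind, caught at about 0.79 rad, rested about 1 s, and lowered fully shut; the job is handed in at 28 s, result not reported. On a first push the fingertip slipped over the lip (about 9 N on it) and the lid sank back. Joint 3 read up to 1.264 rad and joint 6 3.141 rad, just over their stated 1.26 and 3.14 limits, while I tilted the tool.

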